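# Set the die plate of a clay extruder to the strap-handle die and lock it

## Task

The next batch needs strap handles, so set up the clay extruder: push the tabs of its turning die plate round until the die with the long narrow slot stands under the barrel, then push the locking bolt's pin in towards the plate until the bolt is fully home in the notch. Do not knock about or pick up the cup, the lump of clay, the plaster block or the wooden rib that lie round it.

Things in the scene. Friction and masses are not known exactly. Their poses are not given: they have to be found in the camera images.
- extruder: Bench clay extruder, fixed to the bench, about 180 mm (x) by 220 mm (y), 280 mm high. Origin: at bench level on the axis of its upright centre post (23 mm thick, 36 mm from z 180 mm up, top at z 233 mm), about which the die plate turns. z up; +x points away from the robot to the barrel, +y to the left to the locking bolt, but it may stand turned by up to 0.3 rad.
- plate_centre (a point): centre of the die plate's top face, 110 mm above the extruder's origin. The plate is an steel disc of radius 82 mm, 14 mm thick, that turns about the post. Four brass die inserts lie 90 degrees apart at radius 48 mm; their openings: slot 32 x 8 mm, round 22 mm, square 19 mm, triangle. A tapered notch, 19 mm wide at its mouth, is cut in the rim outside each die.
- turret (a joint): angle of the die plate in rad, counter-clockwise from above, from the extruder's +x to the slot die; 0 or any whole turn = slot die under the barrel. It turns either way without end, with light friction (about 1.3 N at a tab), has no clicks and stays where it is left.
- slot_die (a point): centre of the slot die's opening on the plate's top face, 48 mm from the plate's centre; turns with the plate.
- tab (a point): middle of one of the four upright steel tabs on the plate's rim, the one 45 degrees counter-clockwise of the slot die; turns with the plate. The others stand 90, 180 and 270 degrees on. This point lies 90 mm from the post's axis and 15 mm above the plate's top. Each tab is 10 mm thick, reaches from radius 70 to 102 mm and stands 30 mm above the plate's top.
- barrel_mouth (a point): fixed point on the barrel's axis, level with the plate's top face: where the slot die's centre has to come. The barrel is an upright cylinder 43 to 50 mm thick, 48 mm to the +x side of the post, from 2.5 mm above the plate up to z 233 mm; above it a T handle up to z 278 mm, 100 mm long along y.
- bolt_pin (a point): point on the axis of the locking bolt's upright steel pin (13 mm thick, from z 107 to 141 mm), at z = 130 mm; moves with the bolt. Drawn back it stands 136 mm to the +y side of the post, fully home 116 mm. On its outer (+y) side only 11 mm of low bolt tail (top at z 109 mm) sticks out, so a finger can push it from there.
- bolt (a joint): travel of the locking bolt in m towards the plate (along the extruder's -y): 0 to 0.003 at the start, 0.020 fully home. About 2 N friction; stays where it is left. Its round nose enters a notch only when one faces it, that is with a die under the barrel; it draws the plate true from up to about 4 degrees off, and else stops on the rim at 0.007.
- water_cup: small grey-green cup of water, 75 mm across, 48 mm high, origin under its centre; loose on the bench, to be left alone.
- clay_lump: lump of half-dry clay, about 79 x 98 x 62 mm, origin under its centre; loose, to be left alone.
- plaster_block: small white plaster block, 42 x 74 x 26 mm, origin under its centre; loose, to be left alone.
- wood_rib: flat oval wooden smoothing rib, 43 x 100 x 8 mm, origin under its centre; loose, to be left alone.

How it is judged:
By the outcome, as a careful person would: the job done as asked, in the order asked, and still so for the second after the job is handed in, with the robot touching nothing.
It also fails if it takes over 72 s, if anything falls off the work surface, if the arm or the gripper's body presses on something with over 40 N, if the wrist force passes 120 N, or if a joint passes its speed limit or range.

## Robot

A 6-joint arm with a two-finger parallel gripper is mounted at the origin on a cart in front of the work surface, level with it; the furniture and walls round the work are solid. World frame = base frame: x ahead of the robot, y to its left, z up, the work surface at z = 0. Lengths are in mm, angles in rad, forces in N, time in s.
With the tool pointing down it reaches from about 350 to 875 mm from the base axis. Payload 4.2 kg.
Tool frame: the origin (TCP) lies between the finger pads; the fingertips stand 14 mm ahead of it and the grasp point (between the pads) lies 5 mm behind it; z points along the fingers, y is the line along which they close (so a half turn about z gives the same grasp; the last joint's range is limited). The gripper opens to 85 mm and grips with 20 to 120 N. Pads are 22 mm wide; open, the fingers measure 114 mm over their backs; the gripper's body (76 mm by 85 mm) begins 54 mm behind the grasp point. The pads swing forward as they close: fully open they stand 13 mm farther back than shut.
Start: joints at [-0.917, 0.385, 0.008, 0, -1.194, -0.259], TCP at [240.403, -576.893, 245.312] pointing down, gripper open.
Joint ranges: [-3.14, 3.14], [-1.21, 2.06], [-1.07, 1.41], [-3.16, 2.05], [-2.99, -0.16], [-3.1, 3.1]. Speed limits (rad/s): [2.79, 2.79, 3.14, 3.14, 3.14, 3.14].

## Interface

Orientations are given as a unit quaternion [x, y, z, w].
In Python, from bench import * gives the robot as it stands.
- The arm moves only by the tool carry_out, never from a script. Its argument "motion" is a list of rows, each a list of 7 numbers: the turn, a rotation vector about the tool's x, y, z in rad, then the shift along the tool's x, y, z in mm, then the opening, from -1 (shut) to 1 (fully open), so that 0 is half open. A call has 1 to 5 rows; each row is the pose to reach, as a shift and turn from the pose commanded when the call began, along the tool's axes at that moment; what a row does not reach only later rows make up. A row lasts 1/8 s, in which the tool goes at most 62.5 mm and 10.7 degrees, less where a joint would pass 70% of its speed; a pose out of reach is approached as far as the arm can. A call with a gripper value outside its range is refused whole. The fingers move at their own pace and stop on an object; the grip force is fixed at half the most. Time passes only in rows, so rows that repeat a pose let the fingers close. It gives the time, the measured TCP pose, the force, the opening and the grip force at its end, in the units of the state.
- read_state(): the state, without advancing time (a new reading comes with each control period).
- get_image(name): name is "scene" or "side" or "wrist"; returns a dict with "color" (384x512x3 uint8, blue, green, red), "mtx" (3x3 intrinsics, pixels), "position" and "orientation" of the camera in the world. Camera axes: x right, y down, z forward; pixel columns grow to the right and rows downward; lengths in mm; the calibration is good to about 2 mm. A picture is of the moment at which its call begins. There is no depth.
- job_done(): hands the job in; it is judged then, once.
The state is a dict: "clock": time; "joints": joint angles; "joint_vel": joint speeds; "joint_efforts": joint torques, N m; "position": TCP position; "ee_rot": TCP orientation; "contact_force": force on the tool from outside, world axes, zero at the start; "wrist_torque": the same for the moment, N m; "gripper_width": finger opening in mm; "grasp_force": force on a finger pad.
Only numpy, scipy, OpenCV 4.12 (cv2) and the standard library are available. Lean on these libraries where they do the work, as an engineer would, in place of code of your own. Each camera call takes 0.05 s, during which the arm holds its last target. There are 200 camera calls.

## Working session

There is one attempt and no reset: what is moved stays moved. The work goes in short steps, Python scripts to look and compute and a tool call to move; the robot and the scene stay as the last step left them, time stands still between calls to the robot, and variables do not carry over. Pictures are saved under pics/ and viewed, at most 10 in all, crops included, and the job is handed in when it is done.

Besides the shell and the picture viewer there is one more tool, called after ">>>" as name([rows], argument=value, ...), one row to a line, values as JSON. carry_out: Moves the arm, as the interface text tells. Its arguments: {"type":"object","properties":{"motion":{"type":"array"}},"required":["motion"]}

```bash
mkdir -p pics; python3 - <<'E'
from bench import *
import cv2,numpy as np
for n in ["scene","side"]:
    d=get_image(n); cv2.imwrite(f"pics/{n}0.png",d["color"]); print(n,d["mtx"],d["position"],d["orientation"])
s=read_state(); print(s["clock"],s["position"],s["ee_rot"],s["gripper_width"])
E
```

```text
scene [[417.29486157   0.         254.4669499 ]
 [  0.         417.29486157 192.03408523]
 [  0.           0.           1.        ]] [196.50444157 579.15808636 829.62376451] [-0.20359848  0.90917641 -0.35228     0.08857037]
side [[456.87250859   0.         254.16453561]
 [  0.         456.87250859 186.91012398]
 [  0.           0.           1.        ]] [124.48939469 813.03700426 586.60219873] [-0.19211195  0.83006736 -0.51058467  0.11569132]
0.1 [ 240.22871687 -576.47239436  244.33499698] [-1.96042446e-01  9.80594942e-01  9.29938435e-04 -2.33879257e-04] 85.54596415036414
```

View pics/scene0.png

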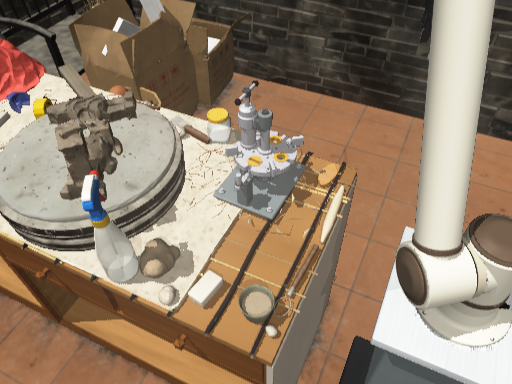

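View pics/side0.png

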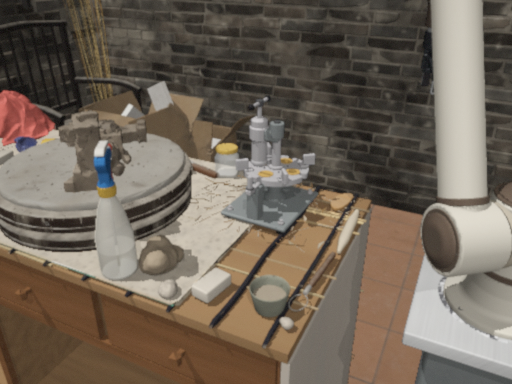

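The extruder is near (262,165) in the scene view and (280,175) in the side view. The loose things lie nearer the cameras and well clear of it. I'll zoom in on both views.

```bash
cat > h.py <<'E'
from bench import *
import cv2,numpy as np
from scipy.spatial.transform import Rotation as R
def cam(n):
    d=get_image(n); d["R"]=R.from_quat(d["orientation"]).as_matrix(); d["p"]=np.array(d["position"]); return d
def proj(d,P):
    c=(np.atleast_2d(P)-d["p"])@d["R"]; q=c@np.array(d["mtx"]).T; return q[:,:2]/q[:,2:]
def ray(d,uv):
    v=d["R"]@np.linalg.inv(d["mtx"])@np.array([*uv,1.]); return v/np.linalg.norm(v)
def onz(d,uv,z):
    r=ray(d,uv); return d["p"]+r*(z-d["p"][2])/r[2]
def tri(ds,uvs):
    A=0;b=0
    for d,uv in zip(ds,uvs):
        r=ray(d,uv); M=np.eye(3)-np.outer(r,r); A=A+M; b=b+M@d["p"]
    return np.linalg.solve(A,b)
E
python3 - <<'E'
from h import *
a=cv2.imread("pics/scene0.png")[75:225,205:315]; b=cv2.imread("pics/side0.png")[90:240,215:325]
cv2.imwrite("pics/crop0.png",cv2.resize(np.hstack([a[:, :],b]),None,fx=3.6,fy=3.6,interpolation=cv2.INTER_CUBIC))
E
```

```text
(no output)
```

View pics/crop0.png

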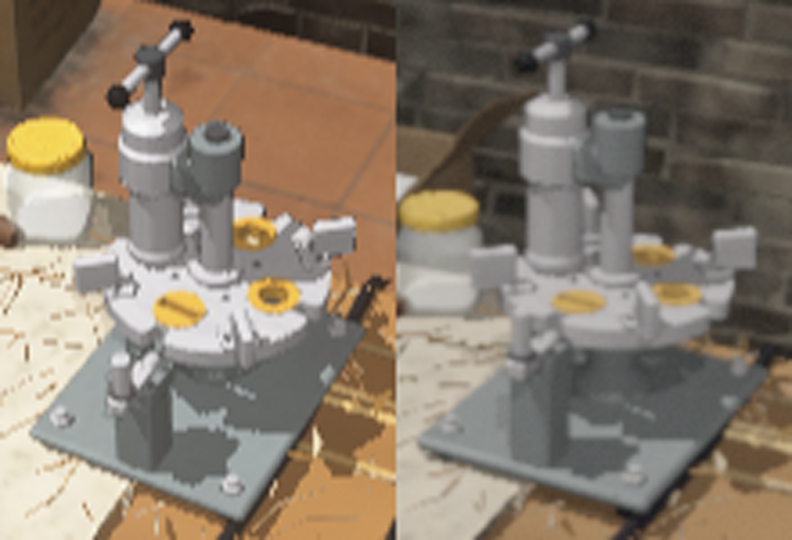

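Crops, scene on the left and side on the right: the slot die (elongated opening) is at scene px ≈ (255,161), the post top at ≈ (265.5,112), the barrel to its left and behind, and the bolt pin at ≈ (238,176). Next I measure with rays.

```bash
python3 - <<'E'
from h import *
s,e=cam("scene"),cam("side")
S=lambda x,y:np.array([x/3.6+205,y/3.6+75]); E=lambda x,y:np.array([(x-396)/3.6+215,y/3.6+90])
def both(n,p,q,z):
    print(n,"tri",tri([s,e],[S(*p),E(*q)]).round(1),"onz",onz(s,S(*p),z).round(1),onz(e,E(*q),z).round(1))
both("posttop",(218,133),(618,116),233)
both("knobA",(118,97),(526,62),270); both("knobB",(183,30),(589,30),270)
both("pintop",(121,357),(520,322),141)
both("tabL top",(95,254),(490,247),140)
both("tabR top",(332,222),(732,231),140)
both("handleTop",(151,55),(557,42),278)
for n,d,x0,x1,y0,y1 in (("scene",s,235,295,130,175),("side",e,250,312,150,182)):
    h=cv2.cvtColor(d["color"],cv2.COLOR_BGR2HSV); m=cv2.inRange(h,(15,120,90),(35,255,255))
    k=np.zeros_like(m);k[y0:y1,x0:x1]=m[y0:y1,x0:x1]
    k=cv2.morphologyEx(k,cv2.MORPH_CLOSE,np.ones((3,3)))
    for c in cv2.findContours(k,cv2.RETR_EXTERNAL,2)[0]:
        if cv2.contourArea(c)>20:
            u=cv2.fitEllipse(c)[0]; print(n,u,cv2.contourArea(c),onz(d,u,110).round(1))
E
```

```text
posttop tri [ 533.8 -158.3  228.4] onz [ 530.5 -152.8  233. ] [ 529.2 -145.7  233. ]
knobA tri [ 581.9 -114.2  271.1] onz [ 583.  -115.6  270. ] [ 583.2 -117.6  270. ]
knobB tri [ 575.9 -198.4  271.7] onz [ 578.  -200.6  270. ] [ 577.4 -204.   270. ]
pintop tri [546.8 -35.1 126. ] onz [539.5 -22.  141. ] [532.9  -7.5 141. ]
tabL top tri [ 603.4 -105.2  140.2] onz [ 602.7 -105.6  140. ] [ 604.5 -105.4  140. ]
tabR top tri [ 465.5 -205.3  140.3] onz [ 465.7 -205.6  140. ] [ 465.7 -206.   140. ]
handleTop tri [ 583.5 -164.4  271.1] onz [ 579.  -155.1  278. ] [ 573.1 -143.1  278. ]
scene (254.41949462890625, 160.60606384277344) 88.5 [ 540.8 -108.6  110. ]
scene (280.5941162109375, 156.48480224609375) 92.0 [ 487. -150.  110.]
scene (275.0147399902344, 139.49026489257812) 69.0 [ 526.5 -204.8  110. ]
side (265.3609924316406, 173.63836669921875) 30.0 [ 540.9 -111.1  110. ]
side (292.63714599609375, 171.32171630859375) 35.0 [ 486.  -153.4  110. ]
side (285.8800354003906, 159.9667510986328) 28.0 [ 527.9 -211.3  110. ]
```

>>> carry_out([
  [0,0,0.1,-50,30,0,-1],
  [0,0,0.2,-100,60,0,-1],
  [0,0,0.3,-150,90,0,-1],
  [0,0,0.395,-200,120,0,-1],
  [0,0,0.395,-250,150,0,-1],
])

```text
clock: 0.82
position: [414.3, -340.6, 245.3]
ee_rot: [0.0, 1.0, -0.0, 0.0]
contact_force: [1.8, -0.1, -0.2]
gripper_width: 0.2
grasp_force: 0.0
```

```bash
python3 - <<'E'
from h import *
s=read_state(); print(s["clock"],s["position"],R.from_quat(s["ee_rot"]).as_matrix().round(3).tolist(),s["gripper_width"],s["joints"])
d=cam("scene"); 
# base plate edges for yaw
S=lambda x,y:np.array([x/3.6+205,y/3.6+75])
P=[onz(d,S(*p),12) for p in((32,431),(237,513),(362,325))]
for a,b in((P[0],P[1]),(P[1],P[2])): v=b-a; print(v.round(1),np.arctan2(v[1],v[0]))
C=np.array([534,-157])
for y in(-.1,-.05,0,.05):
    ay=np.array([-np.sin(y),np.cos(y)]); ax=np.array([np.cos(y),np.sin(y)])
    for t in (0,2.):
        q=[[*(C+ay*(136-t)),z] for z in(141,109)]+[[*(C+ax*48),z] for z in (233,)]
        print(y,t,((proj(d,q)-[205,75])*3.6).round(0).tolist())
E
```

```text
0.825 [ 414.29403199 -340.59689198  245.34220542] [[-1.0, 0.001, 0.0], [0.001, 1.0, -0.0], [-0.0, -0.0, -1.0]] 0.16851024732929284 [-3.85557377e-01  2.33956027e-01 -2.09715203e-01 -4.90958252e-05
 -1.12694061e+00 -1.18601278e+00]
[-168.7    7.6    0. ] 3.096823213266456
[ -11.4 -213.9    0. ] -1.624146686700142
-0.1 0 [[110.0, 354.0], [112.0, 388.0], [154.0, 106.0]]
-0.1 2.0 [[111.0, 352.0], [114.0, 386.0], [154.0, 106.0]]
-0.05 0 [[119.0, 357.0], [121.0, 391.0], [152.0, 108.0]]
-0.05 2.0 [[120.0, 355.0], [122.0, 389.0], [152.0, 108.0]]
0 0 [[128.0, 360.0], [130.0, 395.0], [150.0, 110.0]]
0 2.0 [[129.0, 359.0], [131.0, 393.0], [150.0, 110.0]]
0.05 0 [[137.0, 363.0], [139.0, 398.0], [149.0, 112.0]]
0.05 2.0 [[139.0, 361.0], [140.0, 395.0], [149.0, 112.0]]
```

>>> carry_out([
  [0,0,0,-35,48,0,-1],
  [0,0,0,-70,98,0,-1],
  [0,0,0,-70,98,40,-1],
  [0,0,0,-70,98,80,-1],
  [0,0,0,-70,98,113,-1],
])

```text
clock: 1.5
position: [483.1, -243.8, 130.7]
ee_rot: [-0.0, 1.0, 0.0, -0.001]
contact_force: [-0.3, 0.4, -0.5]
gripper_width: 0.2
grasp_force: 0.0
```

```bash
python3 - <<'E'
from h import *
a=cam("scene")["color"][75:225,205:315]; b=cam("side")["color"][90:240,215:325]
cv2.imwrite("pics/crop1.png",cv2.resize(np.hstack([a,b]),None,fx=3.6,fy=3.6,interpolation=cv2.INTER_CUBIC))
# finger path: radius 92, angle of finger centre; world coords, then shifts from (484,-243)
C=np.array([534,-157])
for g in (234,224,214,204,194,184,174,164,156,150,146): 
    p=C+92*np.array([np.cos(np.radians(g)),np.sin(np.radians(g))]); print(g,p.round(0),"tool",(-(p[0]-484)).round(0),(p[1]+243).round(0))
print(read_state()["position"],read_state()["contact_force"])
E
```

```text
234 [ 480. -231.] tool 4.0 12.0
224 [ 468. -221.] tool 16.0 22.0
214 [ 458. -208.] tool 26.0 35.0
204 [ 450. -194.] tool 34.0 49.0
194 [ 445. -179.] tool 39.0 64.0
184 [ 442. -163.] tool 42.0 80.0
174 [ 443. -147.] tool 41.0 96.0
164 [ 446. -132.] tool 38.0 111.0
156 [ 450. -120.] tool 34.0 123.0
150 [ 454. -111.] tool 30.0 132.0
146 [ 458. -106.] tool 26.0 137.0
[ 480.78481385 -243.47743418  128.59290584] [-0.32261593  0.55685055 -0.12938329]
```

View pics/crop1.png

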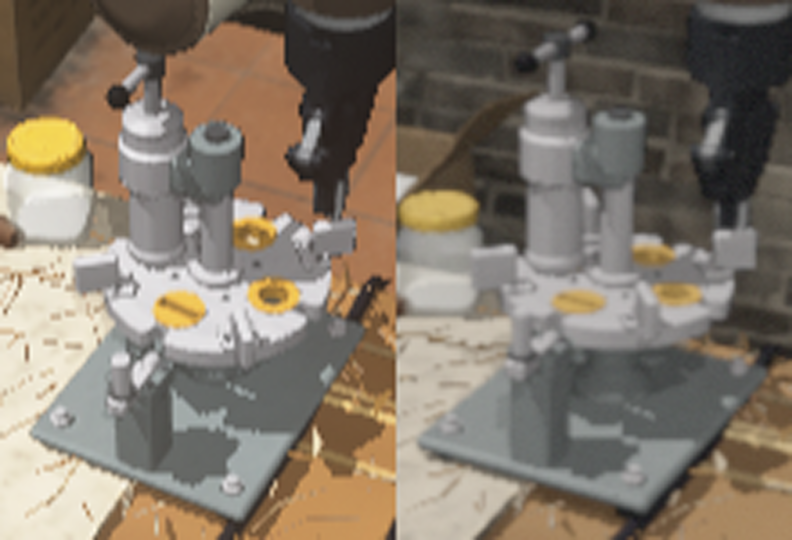

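The closed fingers stand behind the right tab, just beyond it and not touching, at about (335,200) in the scene crop. Now I push it clockwise.

>>> carry_out([
  [0,0,0,4,12,-3,-1],
  [0,0,0,10,17,-3,-1],
  [0,0,0,16,22,-3,-1],
  [0,0,0,21,28,-3,-1],
  [0,0,0,26,35,-3,-1],
])

```text
clock: 2.22
position: [457.5, -209.0, 135.9]
ee_rot: [0.0, 1.0, -0.0, 0.001]
contact_force: [1.2, -1.1, -0.3]
gripper_width: -0.1
grasp_force: 0.7
```

>>> carry_out([
  [0,0,0,4,7,0,-1],
  [0,0,0,8,14,0,-1],
  [0,0,0,11,21,0,-1],
  [0,0,0,13,29,0,-1],
  [0,0,0,15,37,0,-1],
])

```text
clock: 2.85
position: [442.3, -171.8, 135.2]
ee_rot: [0.0, 1.0, -0.0, -0.0]
contact_force: [-0.3, -2.3, 1.0]
gripper_width: 0.3
grasp_force: 0.8
```

>>> carry_out([
  [0,0,0,1,8,0,-1],
  [0,0,0,1,16,0,-1],
  [0,0,0,0,24,0,-1],
  [0,0,0,-1,31,0,-1],
  [0,0,0,-3,39,0,-1],
])

```text
clock: 3.48
position: [445.4, -132.8, 135.2]
ee_rot: [0.0, 1.0, -0.0, -0.0]
contact_force: [-0.6, -1.8, 0.7]
gripper_width: -0.0
grasp_force: 0.8
```

```bash
cat > look.py <<'E'
from h import *
import sys
s=read_state(); print(s["clock"],s["position"],s["contact_force"])
d=cam("scene"); e=cam("side"); C=np.array([534,-157])
for n,d,x0,x1,y0,y1 in (("scene",d,235,295,130,175),("side",e,250,312,150,182)):
    h=cv2.cvtColor(d["color"],cv2.COLOR_BGR2HSV); m=cv2.inRange(h,(15,120,90),(35,255,255))
    k=np.zeros_like(m);k[y0:y1,x0:x1]=m[y0:y1,x0:x1]
    k=cv2.morphologyEx(k,cv2.MORPH_CLOSE,np.ones((3,3)))
    for c in cv2.findContours(k,cv2.RETR_EXTERNAL,2)[0]:
        if cv2.contourArea(c)>12:
            u=cv2.fitEllipse(c)[0]; v=onz(d,u,110)[:2]-C; print(n,cv2.contourArea(c),"r %.1f ang-yaw %.1f"%(np.hypot(*v),np.degrees(np.arctan2(v[1],v[0])+.048)))
if len(sys.argv)>1:
    a=d0=cam("scene")["color"][75:225,205:315]; b=cam("side")["color"][90:240,215:325]
    cv2.imwrite(sys.argv[1],cv2.resize(np.hstack([a,b]),None,fx=3.6,fy=3.6,interpolation=cv2.INTER_CUBIC))
E
python3 look.py pics/crop2.png
```

```text
3.475 [ 445.41243943 -132.83081227  135.22119658] [-0.60277948 -1.77132526  0.68634638]
scene 95.0 r 48.4 ang-yaw 109.4
scene 28.0 r 40.5 ang-yaw -167.9
scene 26.0 r 49.8 ang-yaw 24.6
scene 15.0 r 50.7 ang-yaw -74.0
side 37.0 r 46.0 ang-yaw 108.3
```

View pics/crop2.png

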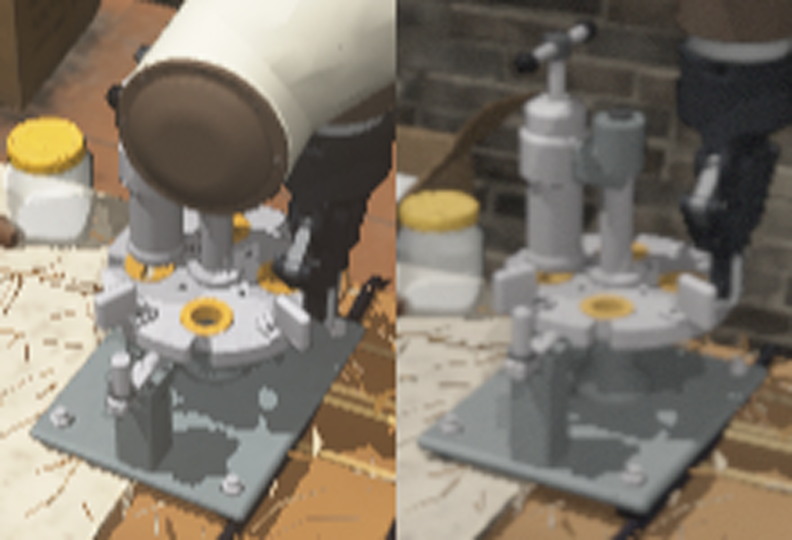

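The slot die is now partly under the barrel at (150,265). The round die, in front at (207,315), is 19° past its place, so about 19° of turn is left.

>>> carry_out([
  [0,0,0,-2,6,0,-1],
  [0,0,0,-4,12,0,-1],
  [0,0,0,-6,17,0,-1],
  [0,0,0,-8,20,0,-1],
  [0,0,0,-9,22,0,-1],
])

```text
clock: 4.3
position: [454.6, -111.1, 135.3]
ee_rot: [0.0, 1.0, -0.0, -0.0]
contact_force: [0.0, -1.7, -0.7]
gripper_width: -0.2
grasp_force: 0.6
```

```bash
python3 look.py
```

```text
4.3 [ 454.58771763 -111.07404363  135.27823384] [ 0.01688122 -1.66377421 -0.7057124 ]
scene 94.0 r 48.3 ang-yaw 94.7
scene 16.5 r 47.9 ang-yaw -93.0
side 36.5 r 46.1 ang-yaw 94.4
side 20.5 r 55.1 ang-yaw -87.6
```

>>> carry_out([
  [0,0,0,-1,2,0,-1],
  [0,0,0,-2,4,0,-1],
  [0,0,0,-3,5,0,-1],
  [0,0,0,-4,6,0,-1],
  [0,0,0,-4,6,0,-1],
])

```text
clock: 5.03
position: [458.5, -105.2, 135.3]
ee_rot: [0.0, 1.0, 0.0, -0.0]
contact_force: [-1.3, -0.5, 0.5]
gripper_width: -0.2
grasp_force: 0.4
```

```bash
python3 look.py
```

```text
5.025 [ 458.53536668 -105.15931697  135.28098605] [-1.2892609  -0.52956211  0.5394707 ]
scene 90.5 r 48.7 ang-yaw 90.3
side 36.0 r 46.1 ang-yaw 89.7
side 19.0 r 51.9 ang-yaw -89.3
```

The round die stands at 90.0° relative to the extruder, so the slot is under the barrel. I'll back off, go up, and move round to the outer side of the pin.

>>> carry_out([
  [0,0,0,6,-6,0,-1],
  [0,0,0,20,-15,0,-1],
  [0,0,0,22,-15,-30,-1],
  [0,0,0,22,-15,-60,-1],
  [0,0,0,22,-15,-60,-1],
])

```text
clock: 5.75
position: [437.1, -120.8, 197.6]
ee_rot: [0.0, 1.0, 0.0, 0.003]
contact_force: [-0.3, 0.3, -0.8]
gripper_width: -0.0
grasp_force: 0.0
```

>>> carry_out([
  [0,0,0,0,50,0,-1],
  [0,0,0,0,100,0,-1],
  [0,0,0,-5,150,0,-1],
  [0,0,0,-50,150,0,-1],
  [0,0,0,-104,150,0,-1],
])

```text
clock: 6.38
position: [540.4, 30.4, 194.9]
ee_rot: [-0.001, 1.0, 0.0, -0.0]
contact_force: [1.1, 0.4, 1.2]
gripper_width: 0.3
grasp_force: 0.0
```

```bash
python3 - <<'E'
from h import *
C=np.array([534,-157]);y=-.048;ay=np.array([-np.sin(y),np.cos(y)])
print(C+136*ay,C+116*ay)
E
python3 look.py pics/crop3.png
```

```text
[540.52549354 -21.15664192] [539.56586213 -41.13360634]
6.375 [540.41628919  30.43564999 194.89590516] [1.09164411 0.37116962 1.1840608 ]
scene 89.5 r 48.8 ang-yaw 90.5
scene 89.5 r 47.4 ang-yaw 180.7
scene 61.0 r 49.5 ang-yaw -89.7
side 35.5 r 46.0 ang-yaw 90.4
side 19.5 r 51.5 ang-yaw -171.3
side 25.0 r 54.1 ang-yaw -90.2
```

View pics/crop3.png

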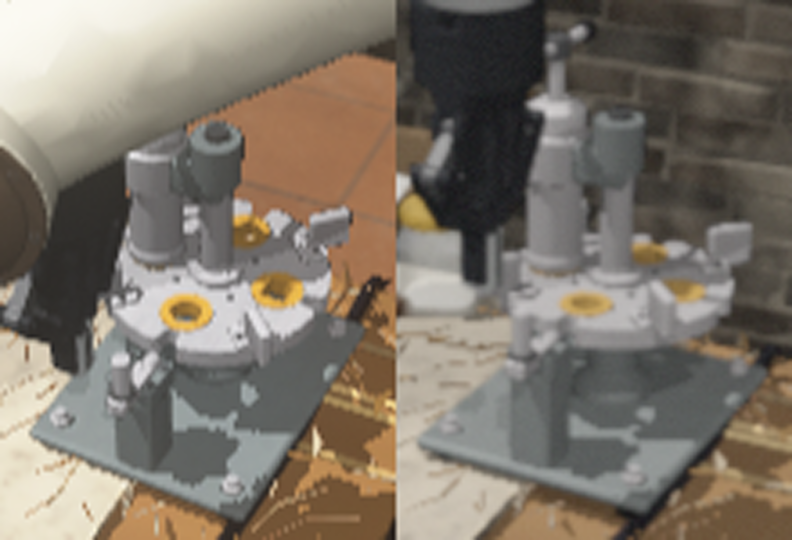

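The round, square and triangle dies are all in view, so the slot is under the barrel, within about 0.5°. The fingers are outside the pin. I'll lower them and push inwards.

>>> carry_out([
  [0,0,0,0,0,25,-1],
  [0,0,0,0,0,50,-1],
  [0,0,0,0,0,65,-1],
  [0,0,0,0,-8,65,-1],
  [0,0,0,0,-15,65,-1],
])

```text
clock: 7.2
position: [540.9, 14.2, 131.2]
ee_rot: [0.0, 1.0, 0.0, 0.001]
contact_force: [0.8, 0.6, 0.4]
gripper_width: 0.1
grasp_force: 0.0
```

>>> carry_out([
  [0,0,0,0,-4,0,-1],
  [0,0,0,0,-8,0,-1],
  [0,0,0,0,-11,0,-1],
  [0,0,0,0,-14,0,-1],
  [0,0,0,0,-17,0,-1],
])

```text
clock: 7.82
position: [540.6, -2.3, 130.3]
ee_rot: [0.0, 1.0, 0.0, 0.0]
contact_force: [-0.6, 2.1, 0.7]
gripper_width: 0.0
grasp_force: 1.1
```

>>> carry_out([
  [0,0,0,0,-2,0,-1],
  [0,0,0,0,-4,0,-1],
  [0,0,0,0,-6,0,-1],
  [0,0,0,0,-8,0,-1],
  [0,0,0,0,-10,0,-1],
])

```text
clock: 8.45
position: [540.4, -12.4, 130.2]
ee_rot: [0.0, 1.0, -0.0, -0.0]
contact_force: [-1.7, 1.7, 0.6]
gripper_width: -0.1
grasp_force: 1.1
```

>>> carry_out([
  [0,0,0,0,-1,0,-1],
  [0,0,0,0,-2,0,-1],
  [0,0,0,0,-3,0,-1],
  [0,0,0,0,-4,0,-1],
  [0,0,0,0,-5,0,-1],
])

```text
clock: 9.07
position: [540.3, -17.4, 130.2]
ee_rot: [0.0, 1.0, -0.0, -0.0]
contact_force: [-1.0, 2.4, 0.1]
gripper_width: 0.1
grasp_force: 1.6
```

>>> carry_out([
  [0,0,0,0,-1,0,-1],
  [0,0,0,0,-2,0,-1],
  [0,0,0,0,-3,0,-1],
  [0,0,0,0,-3,0,-1],
])

```text
clock: 9.57
position: [540.7, -20.5, 130.3]
ee_rot: [0.0, 1.0, -0.0, 0.0]
contact_force: [-2.4, 1.8, 0.1]
gripper_width: -0.0
grasp_force: 1.1
```

>>> carry_out([
  [0,0,0,0,-1,0,-1],
  [0,0,0,0,-2,0,-1],
  [0,0,0,0,-2,0,-1],
])

```text
clock: 9.95
position: [540.7, -21.0, 130.3]
ee_rot: [0.0, 1.0, 0.001, 0.0]
contact_force: [-2.8, 9.1, -0.5]
gripper_width: 0.2
grasp_force: 4.3
```

>>> carry_out([
  [0,0,0,0,-1,0,-1],
  [0,0,0,0,-2,0,-1],
  [0,0,0,0,-2,0,-1],
])

```text
clock: 10.32
position: [540.8, -21.3, 130.4]
ee_rot: [0.0, 1.0, 0.002, 0.001]
contact_force: [-3.7, 16.1, 2.3]
gripper_width: -0.5
grasp_force: 7.9
```

The finger has come up against a hard stop where the bolt should be home. I'll withdraw and check.

>>> carry_out([
  [0,0,0,0,10,0,-1],
  [0,0,0,0,35,0,-1],
  [0,0,0,0,50,-40,-1],
  [0,0,0,0,60,-80,-1],
  [0,0,0,20,100,-110,-1],
])

```text
clock: 10.95
position: [522.2, 75.2, 242.4]
ee_rot: [0.001, 1.0, -0.0, 0.002]
contact_force: [0.3, 1.3, 0.2]
gripper_width: 0.3
grasp_force: 0.0
```

```bash
python3 look.py pics/crop4.png; python3 - <<'E'
from h import *
d=cam("scene");C=np.array([534,-157]);y=-.048;ay=np.array([-np.sin(y),np.cos(y)])
for r in(136,120,116,112): print(r,((proj(d,[[*(C+ay*r),141],[*(C+ay*r),109]])-[205,75])*3.6).round(0).tolist())
E
```

```text
10.95 [522.23925165  75.18427195 242.41988268] [0.29886081 1.32750396 0.23863288]
scene 92.5 r 48.8 ang-yaw 89.6
scene 92.0 r 47.9 ang-yaw 179.9
scene 61.5 r 49.4 ang-yaw -89.8
side 35.0 r 45.9 ang-yaw 89.4
side 23.0 r 50.0 ang-yaw -172.5
side 22.5 r 52.6 ang-yaw -91.9
136 [[119.0, 357.0], [121.0, 391.0]]
120 [[131.0, 342.0], [133.0, 376.0]]
116 [[134.0, 338.0], [136.0, 372.0]]
112 [[137.0, 334.0], [139.0, 369.0]]
```

View pics/crop4.png

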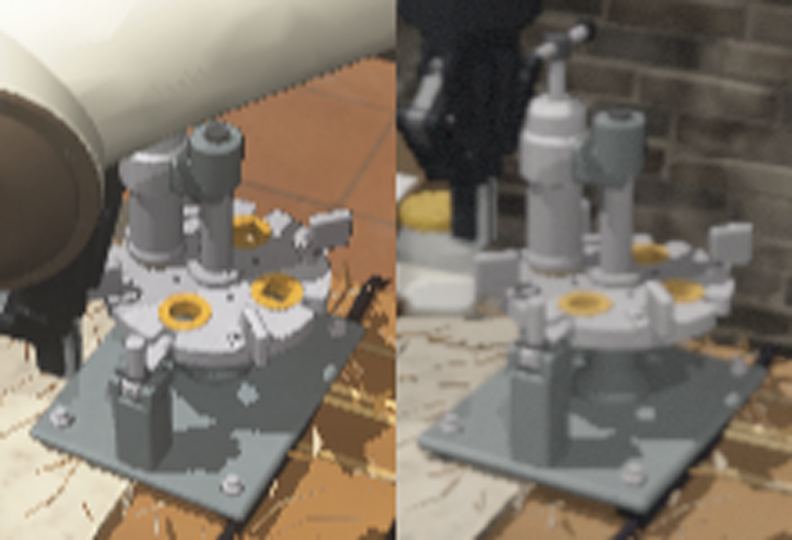

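The pin top is now at (134,340) in the scene crop, against (134,338) predicted for fully home. The other three dies are still in place and the arm is clear, so I hand in.

```bash
python3 -c "
from bench import *
print(job_done())"
```

```text
the job is handed in; nothing more can be done
None
```

The slot die is under the barrel, within about half a degree by camera. The locking bolt is pushed in to its hard stop, with its pin where it should stand fully home. I handed the job in at about 11 s on the robot's clock, with the arm clear and the cup, clay, plaster block and rib not approached; the hand-in gave no verdict.

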